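# Rebuild the pipette stand: click the sleeve onto its rod, then set the carousel head on it

## Robot

A 6-joint arm with a two-finger parallel gripper is mounted at the origin on the work surface. World frame = base frame: x ahead of the robot, y to its left, z up, the work surface at z = 0. Lengths are in m, angles in rad, forces in N, time in s.
With the tool pointing down it reaches from about 0.3 to 0.775 m from the base axis. Payload 14.6 kg.
Tool frame: the origin (TCP) lies midway between the tips of the shut fingers; the grasp point (between the pads) lies 19 mm behind it (ctrl.pinch_z is the distance from the TCP to the grasp point, in m); z points along the fingers, y is the line along which they close (so a half turn about z gives the same grasp; the last joint's range is limited). The gripper opens to 94 mm and grips with 3 to 60 N. Pads are 16 mm wide; open, the fingers measure 119 mm over their backs; the gripper's body (75 mm by 177 mm) begins 78 mm behind the grasp point.
Start: joints at [-1.359, 0.3, 1.521, -0, 1.321, -0.067], TCP at [0.151, -0.529, 0.205] pointing down, gripper open.
Joint ranges: [-3.03, 3.03], [-0.79, 2.21], [0.23, 2.52], [-1.04, 4.18], [0, 3.07], [-2.55, 2.55]. Speed limits (rad/s): [2.22, 2.22, 2.57, 3.14, 3.14, 3.14].

## Interface

Orientations are given as [roll, pitch, yaw] about the fixed x, y, z axes, in that order (R = Rz(yaw) Ry(pitch) Rx(roll)).
In Python, from station import ctrl gives the robot as it stands.
- The arm moves only by the tool jog_arm, never from a script. Its argument "motion" is a list of rows, each a list of 7 numbers: the shift along the tool's x, y, z in m, then the turn, a rotation vector about the tool's x, y, z in rad, then the opening, from -1 (shut) to 1 (fully open). In form: [[tx, ty, tz, rx, ry, rz, gripper], ...]. A call has 1 to 5 rows; each row shifts and turns the commanded pose from where the row before left it, along the tool's axes as they then stand; what a row does not reach is not made up. A row lasts 1/10 s, in which the tool goes at most 50 mm and 8.59 degrees, less where a joint would pass 70% of its speed; a pose out of reach is approached as far as the arm can. A call is refused whole if a number of a shift passes 0.05 or a number of a turn 0.15, either way. A call with a gripper value outside its range is refused whole. The fingers move at their own pace and stop on an object; "squeeze" is the grip in N (left out, the last holds). Time passes only in rows, so rows that do not move let the fingers close. It gives the time, the measured TCP pose, the force, the opening and the grip force at its end, in the units of the state.
- ctrl.get_obs(): the state, without advancing time (a new reading comes with each control period).
- ctrl.camera(name): name is "scene" or "top"; returns the picture (400x640x3 uint8, red, green, blue); there is no depth.
- ctrl.camera_model(name): a dict with "intrinsics" (3x3 intrinsics, pixels), "rvec" (rotation vector, rad) and "tvec" (3), from world to camera coordinates, as OpenCV has them. Camera axes: x right, y down, z forward; pixel columns grow to the right and rows downward; lengths in m; the calibration is good to about 2 mm. A picture is of the moment at which its call begins. camera_model takes no time and is no camera call.
- ctrl.hand_in(): hands the job in; it is judged then, once.
The state is a dict: "time_s": time; "qpos": joint angles; "joint_vel": joint speeds; "tau": joint torques, N m; "ee_pos": TCP position; "eef_rot": TCP orientation; "force": force on the tool from outside, world axes, zero at the start; "moment": the same for the moment, N m; "grip_width": finger opening in m; "grip_force": force on a finger pad.
Only numpy, scipy, OpenCV 4.12 (cv2) and the standard library are available. Lean on these libraries where they do the work, as an engineer would, in place of code of your own. Each camera call takes 0.05 s, during which the arm holds its last target. There are 200 camera calls.

## Task

Put the pipette stand back together. Stand the two-step support sleeve over the rod, wide end down, and slide it gently (well under 25 N) down until the sprung balls click into its inner groove, not beyond, so that the catch alone carries it; let go, then set the carousel head down squarely over the sleeve's neck without pushing the sleeve off its catch. Leave the other things on the bench where they are.

Things in the scene. Friction and masses are not known exactly. Their poses are not given: they have to be found in the camera images.
- stand: Pipette stand, fixed: round grey base 130 mm across, 14 mm thick, with a vertical steel rod 16 mm across in its middle. Origin: centre of the base's underside, on the rod's axis; z up. Two sprung steel balls 12 mm across stick 5 mm out of a slot in the rod, on the stand's own +y and -y sides, at one height.
- rod_top (a point): Centre of the rod's top end, 145 mm above the bench; the last 8 mm taper to 8 mm across. The height of the balls is not measured and differs each time: their centres lie anywhere from 20 to 60 mm below the rod's top, so find them by feel (or sight).
- ball_a (a joint): How far the ball on the stand's +y side is pressed in (m): 0 free (spring preloaded, about 3 N to start it, 0.7 N more per mm); about 0.0036 while the lip or plain bore of the sleeve lies over it; about 0.0016 when sprung out into the sleeve's groove.
- ball_b (a joint): The same for the ball on the stand's -y side.
- sleeve: Loose aluminium support sleeve, about 160 g, upright on the bench, 70 mm tall: wide lower part 40 mm across (0 to 34 mm up), then a flat shoulder and a neck 28 mm across (34 to 70 mm up) to grip. Origin: centre of the underside; z up, towards the neck. A bore 18 mm across runs right through, with a 45 degree mouth, 24 mm across and 3 mm deep, below.
- groove (a point): Middle of the groove inside the sleeve's bore, on the axis, 17 mm above the underside: 22 mm across, 9 mm high, all round; below it is a lip, above it plain bore. Seated, it is level with the balls, with little play, the rod's top 7 mm above to 33 mm below the neck's top. The catch then carries sleeve and head but gives way to a push of about 10 N.
- sleeve_top (a point): Centre of the neck's top end, 70 mm above the sleeve's underside. Sliding on: the mouth meets the balls when the underside is about 3.5 mm above their centres; past them takes 9 to 17 N, then 1 to 3 N while they ride on the lip; they spring into the groove some 16 mm on, pulling the sleeve down; it is centred on them 20.5 mm after the first touch.
- head: Loose grey plastic carousel head, about 220 g, on the bench knob up: eight flat arms 7 mm thick out to 60 mm from the axis (tips 10 mm thick), a hub 44 mm across and 58 mm tall, on it a round black knob to grip, 24 mm across, 58 to 90 mm up. Origin: centre of the underside; z up.
- knob (a point): Middle of the head's knob, on the axis, 76 mm above its underside. The hub's socket, open below, is 33 mm across and 52 mm deep; it goes over the sleeve's neck until the hub's underside rests on the sleeve's shoulder.
- flask_big: Bystander: empty conical glass flask 84 mm across, 135 mm tall. Origin: centre of underside.
- flask_small: Bystander: empty conical glass flask 64 mm across, 105 mm tall. Origin: centre of underside.
- bottle: Bystander: amber bottle 52 mm across, 105 mm tall. Origin: centre of underside.
- beaker: Bystander: glass beaker 60 mm across, 70 mm tall. Origin: centre of underside.
- spacer: Bystander: plain aluminium ring 44 mm across, 30 mm bore, 22 mm tall, one step only; not the sleeve. Origin: centre of underside.
- jar: Bystander: amber jar 60 mm across, 70 mm tall. Origin: centre of underside.

How it is judged:
On the way:
1. the sleeve hangs on the catch: both balls sprung out into its groove, let go and at rest (value of joint ball_a between 0.0006 and 0.0031 m and value of joint ball_b between 0.0006 and 0.0031 m and horizontal distance between sleeve and stand below 0.004 m and angle between sleeve's own z axis and vertical below 0.08 rad and height (world z) of sleeve between 0.06 and 0.125 m and contact force between each of the fingers, head and sleeve below 0.05 N and linear speed of sleeve below 0.02 m/s), for 0.2 s.
At the end, for the whole second after the job is handed in: Sleeve upright on the rod, wide end down (tilt under 0.08 rad, 4 mm of the axis), both balls in its groove (pressed in 0.6 to 3.1 mm); head over its neck, underside 31 to 37 mm above the sleeve's, within 5 mm of its axis, tilt under 0.08 rad; both let go and at rest (value of joint ball_a between 0.0006 and 0.0031 m and value of joint ball_b between 0.0006 and 0.0031 m and horizontal distance between sleeve and stand below 0.004 m and angle between each of sleeve, head's own z axis and vertical below 0.08 rad and height (world z) of sleeve between 0.06 and 0.125 m and horizontal distance between head and sleeve below 0.005 m and z of head in the frame of sleeve between 0.031 and 0.037 m and linear speed of each of head, sleeve below 0.02 m/s and contact force between the fingers and head below 0.05 N and contact force between the fingers and sleeve below 0.05 N); the robot touches nothing.
It fails at once if the sleeve is forced against the stand with more than 25 N (contact force between sleeve and stand above 25 N).
It fails at once if the robot presses on the stand with more than 15 N (contact force between any of the fingers, the arm and stand above 15 N).
It fails at once if a bystander is shifted by more than 30 mm (distance of any of flask_big, flask_small, bottle, beaker, spacer, jar from where it was at the start of the episode above 0.03 m).
It also fails if it takes over 61 s, if anything falls off the work surface, if the arm or the gripper's body presses on something with over 40 N, if the wrist force passes 120 N, or if a joint passes its speed limit or range.

## Working session

There is one attempt and no reset: what is moved stays moved. The work goes in short steps, Python scripts to look and compute and a tool call to move; the robot and the scene stay as the last step left them, time stands still between calls to the robot, and variables do not carry over. Pictures are saved under pics/ and viewed, at most 10 in all, crops included, and the job is handed in when it is done.

Besides the shell and the picture viewer there is one more tool, called after "Emit:" as name(argument=value, ...), one argument or row to a line, values as JSON. jog_arm: Moves the arm, as the interface text tells. Its arguments: {"type":"object","properties":{"motion":{"type":"array"},"squeeze":{"type":"number"}},"required":["motion"]}

```bash
mkdir -p pics; ls
cat > h.py <<'E'
import numpy as np, cv2
from station import ctrl
def snap(n,f): 
    im=ctrl.camera(n)[:,:,::-1].copy(); cv2.imwrite(f,im); return im
def P(n):
    m=ctrl.camera_model(n); K=np.array(m["intrinsics"],float);R=cv2.Rodrigues(np.array(m["rvec"],float))[0];t=np.array(m["tvec"],float).ravel();return K,R,t
def proj(n,X):
    K,R,t=P(n);u=K@(R@np.array(X,float)+t);return u[:2]/u[2]
def at(n,px,z):
    K,R,t=P(n);d=R.T@np.linalg.solve(K,[px[0],px[1],1]);c=-R.T@t;return c+d*(z-c[2])/d[2]
E
python3 - <<'E'
from h import *
a=snap("scene","pics/s0.png");b=snap("top","pics/t0.png")
for n in("scene","top"):
    K,R,t=P(n);print(n,K[0,0],-R.T@t,R[2])
print(ctrl.get_obs(),ctrl.pinch_z)
E
```

```text
pics
scene 518.5582066766602 [ 1.41459121 -0.21360964  0.82642329] [-0.73478447  0.26271185 -0.62535931]
top 472.14991606690785 [0.33705763 0.08040424 1.3829549 ] [ 0.18668932  0.00243419 -0.98241599]
{'time_s': 0.1, 'qpos': array([-1.35856154e+00,  3.00407084e-01,  1.52151506e+00,  9.47504323e-06,
        1.32068147e+00, -6.65820174e-02]), 'joint_vel': array([-7.71405439e-04, -1.03593193e-03, -7.91278498e-04,  2.81078790e-04,
        2.79502659e-05, -6.60919084e-04]), 'tau': array([ 1.75660211e-03, -5.32641506e+01, -3.53285623e+01,  7.09802750e-02,
        2.34495598e-02, -7.25032783e-05]), 'ee_pos': array([ 0.15133078, -0.52853281,  0.20494937]), 'eef_rot': array([-3.14058455e+00, -7.64193744e-05,  2.78814412e-01]), 'force': array([ 0.27417282, -0.29958647, -0.30316277]), 'moment': array([ 0.01308239, -0.00990768, -0.00976764]), 'grip_force': 0.0, 'grip_width': 0.09419685410342953} 0.0188
```

View pics/s0.png

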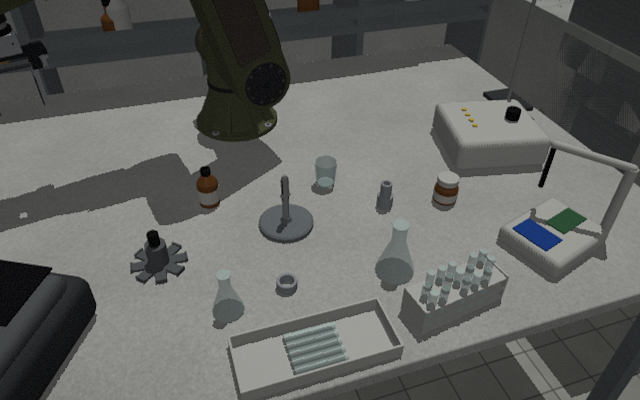

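View pics/t0.png

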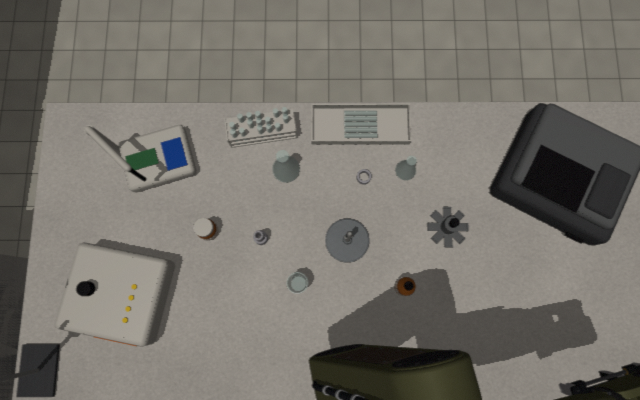

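The scene view shows the sleeve at about (385,195), the stand at (286,222) and the head at (157,260). In the top view they are at (261,237), (347,240) and (448,227). I'll enlarge crops of these.

Run:
```python
from h import *
s=cv2.imread("pics/s0.png");t=cv2.imread("pics/t0.png")
def c(im,x,y,w,h,f): return cv2.convertScaleAbs(cv2.resize(im[y:y+h,x:x+w],None,fx=f,fy=f,interpolation=cv2.INTER_CUBIC),alpha=1.6)
r1=np.hstack([c(s,250,170,80,75,4),c(s,362,170,40,50,6)[:300],c(s,125,225,60,75,4)])
r2=np.hstack([c(t,317,205,60,60,5),c(t,246,222,30,30,8)[:,:],c(t,420,200,60,60,4)[:240]][i] if 0 else cv2.copyMakeBorder(x,0,300-x.shape[0],0,0,0) for i,x in enumerate([c(t,317,205,60,60,5),c(t,246,222,30,30,8),c(t,420,200,60,60,4)]))if 0 else np.hstack([cv2.copyMakeBorder(x,0,300-x.shape[0],0,0,cv2.BORDER_CONSTANT) for x in (c(t,317,205,60,60,5),c(t,246,222,30,30,8),c(t,420,200,60,60,4))])
W=800
o=np.vstack([cv2.copyMakeBorder(r,0,0,0,W-r.shape[1],cv2.BORDER_CONSTANT) for r in (r1,r2)])
cv2.imwrite("pics/c0.png",o)
```

```text
(no output)
```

View pics/c0.png

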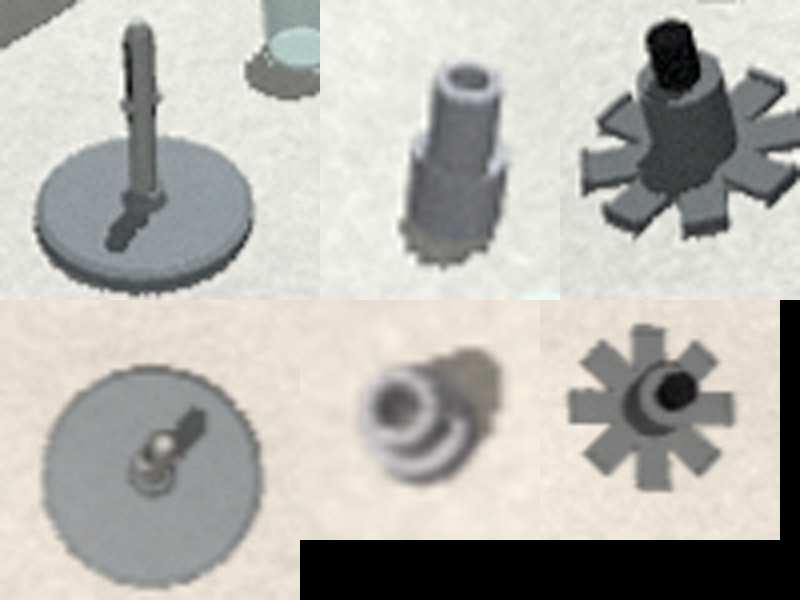

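The crops show, in original scene pixels: rod top (284.2,175.9), ball pair (285.1,195.2), sleeve top (386.4,182.9) and knob top (151.9,232.6). In the top view: rod top (349.2,233.2), base disc centre (347,239.6), sleeve top (257.8,234.8) and knob top (453.8,222.3).

Run:
```python
from h import *
for k,s,t,z in [("rod",(284.2,175.9),(349.2,233.2),.145),("base",(285.7,221.6),(347,239.6),.014),("sleeve",(386.4,182.9),(257.8,234.8),.07),("knob",(151.9,232.6),(453.8,222.3),.09),("headarms",None,(447.3,226.3),.008)]:
    print(k,at("top",t,z).round(4),at("scene",s,z).round(4) if s else "")
b=at("top",(347,239.6),.014)
for z in np.arange(.08,.13,.005): print(round(z,3),proj("scene",[b[0],b[1],z]).round(1))
# ball dir scene: left ball and right ball
x,y=b[:2]
for th in range(0,180,15):
    d=.012*np.array([np.cos(np.radians(th)),np.sin(np.radians(th)),0]);p=np.array([x,y,.1]);print(th,(proj("scene",p+d)-proj("scene",p-d)).round(2))
for k,p in dict(flaskbig=(287,170),flasksm=(406,170),bottle=(406,287),beaker=(298,283),spacer=(364,176),jar=(205,229)).items(): print(k,at("top",p,.04).round(3))
```

```text
rod [0.5137 0.0164 0.145 ] [0.521  0.0123 0.145 ]
base [0.5136 0.0163 0.014 ] [0.5246 0.0109 0.014 ]
sleeve [0.5205 0.269  0.07  ] [0.5243 0.2646 0.07  ]
knob [ 0.5514 -0.2768  0.09  ] [ 0.5565 -0.2826  0.09  ]
headarms [ 0.5531 -0.2797  0.008 ] 
0.08 [285.9 196.5]
0.085 [285.8 194.8]
0.09 [285.7 193.1]
0.095 [285.7 191.4]
0.1 [285.6 189.7]
0.105 [285.6 187.9]
0.11 [285.5 186.2]
0.115 [285.4 184.4]
0.12 [285.4 182.6]
0.125 [285.3 180.9]
0 [2.85 6.21]
15 [5.4  5.49]
30 [7.57 4.39]
45 [9.23 3.  ]
60 [10.27  1.4 ]
75 [10.6 -0.3]
90 [10.21 -1.97]
105 [ 9.12 -3.51]
120 [ 7.42 -4.81]
135 [ 5.2  -5.79]
150 [ 2.64 -6.37]
165 [-0.11 -6.51]
flaskbig [0.717 0.192 0.04 ]
flasksm [ 0.716 -0.158  0.04 ]
bottle [ 0.376 -0.147  0.04 ]
beaker [0.388 0.157 0.04 ]
spacer [ 0.698 -0.034  0.04 ]
jar [0.542 0.426 0.04 ]
```

Emit:
jog_arm(
  motion=[
    [0, 0, 0, 0, 0, 0.14, 1],
    [0, 0, 0, 0, 0, 0.139, 1],
    [0.04, -0.04, 0, 0, 0, 0, 1],
    [0.04, -0.04, 0, 0, 0, 0, 1],
    [0.04, -0.04, 0, 0, 0, 0, 1],
  ],
)

```text
time_s: 0.6
ee_pos: [0.2582, -0.4212, 0.2051]
eef_rot: [-3.141, 0.0, -0.001]
force: [0.9, -0.3, 0.2]
grip_width: 0.0939
grip_force: 0.0
```

Emit:
jog_arm(
  motion=[
    [0.04, -0.04, 0, 0, 0, 0, 1],
    [0.04, -0.04, 0, 0, 0, 0, 1],
    [0.013, -0.046, 0, 0, 0, 0, 1],
    [0.013, -0.046, 0, 0, 0, 0, 1],
    [0.013, -0.046, 0, 0, 0, 0, 1],
  ],
)

```text
time_s: 1.1
ee_pos: [0.3673, -0.2121, 0.2052]
eef_rot: [-3.141, 0.0, -0.0]
force: [0.4, 0.7, -0.0]
grip_width: 0.0938
grip_force: 0.0
```

Emit:
jog_arm(
  motion=[
    [0.013, -0.046, 0, 0, 0, 0, 1],
    [0.013, -0.046, 0, 0, 0, 0, 1],
    [0.013, -0.046, 0, 0, 0, 0, 1],
    [0.013, -0.046, 0, 0, 0, 0, 1],
    [0.013, -0.046, 0, 0, 0, 0, 1],
  ],
)

```text
time_s: 1.6
ee_pos: [0.4322, 0.018, 0.2055]
eef_rot: [3.142, -0.0, -0.0]
force: [0.7, -0.7, 0.7]
grip_width: 0.094
grip_force: 0.0
```

Emit:
jog_arm(
  motion=[
    [0.013, -0.046, 0, 0, 0, 0, 1],
    [0.013, -0.046, 0, 0, 0, 0, 1],
    [0.013, -0.046, 0, 0, 0, 0, 1],
    [0.013, -0.046, 0, 0, 0, 0, 1],
    [0.013, -0.046, 0, 0, 0, 0, 1],
  ],
)

```text
time_s: 2.1
ee_pos: [0.4973, 0.248, 0.2052]
eef_rot: [3.141, 0.0, 0.0]
force: [0.6, -0.4, 0.0]
grip_width: 0.0938
grip_force: 0.0
```

Emit:
jog_arm(
  motion=[
    [0.001, 0.001, 0.045, 0, 0, 0, 1],
    [0, 0, 0.045, 0, 0, 0, 1],
    [0, 0, 0.04, 0, 0, 0, 1],
    [0, 0, 0.035, 0, 0, 0, 0],
    [0, 0, 0, 0, 0, 0, -0.2],
  ],
  squeeze=4,
)

```text
time_s: 2.6
ee_pos: [0.4958, 0.2439, 0.0361]
eef_rot: [3.138, 0.008, -0.0]
force: [0.2, -0.4, 0.3]
grip_width: 0.0811
grip_force: 0.0
```

Emit:
jog_arm(
  motion=[
    [0, 0, 0, 0, 0, 0, -0.7],
    [0, 0, 0, 0, 0, 0, -0.7],
    [0, 0, 0, 0, 0, 0, -0.7],
    [0, 0, 0, 0, 0, 0, -0.7],
    [0, 0, 0, 0, 0, 0, -0.7],
  ],
)

```text
time_s: 3.1
ee_pos: [0.4985, 0.2452, 0.0413]
eef_rot: [-3.141, -0.001, -0.0]
force: [-2.2, 1.6, 1.5]
grip_width: 0.0413
grip_force: 0.7
```

Emit:
jog_arm(
  motion=[
    [0, 0, 0, 0, 0, 0, 1],
    [0, 0, 0, 0, 0, 0, 1],
    [0, 0, -0.04, 0, 0, 0, 1],
    [0, 0, -0.04, 0, 0, 0, 1],
    [0, 0, 0, 0, 0, 0, 1],
  ],
)

```text
time_s: 3.6
ee_pos: [0.5004, 0.2458, 0.1256]
eef_rot: [-3.139, -0.008, -0.0]
force: [-0.4, -0.8, 0.3]
grip_width: 0.0784
grip_force: 0.0
```

Run:
```python
from h import *
s=snap("scene","pics/s1.png");t=snap("top","pics/t1.png")
o=np.hstack([cv2.resize(s[120:220,340:440],None,fx=4,fy=4,interpolation=2),cv2.resize(t[190:290,210:310],None,fx=4,fy=4,interpolation=2)])
cv2.imwrite("pics/c1.png",cv2.convertScaleAbs(o,alpha=1.6));print(ctrl.get_obs()["ee_pos"])
```

```text
[0.49852543 0.24500031 0.12092762]
```

View pics/c1.png

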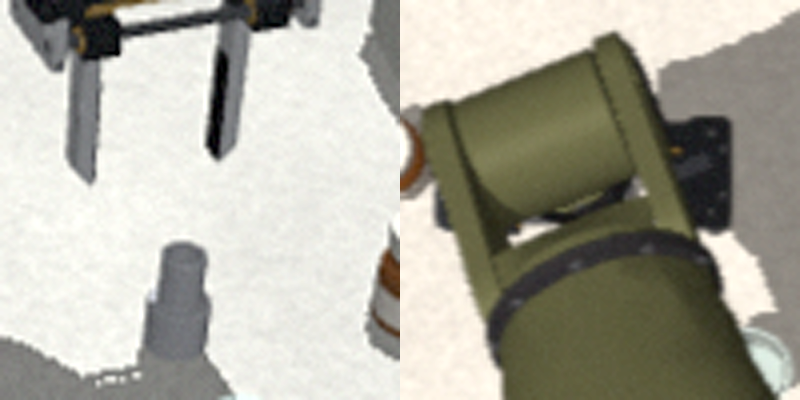

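The sleeve is still upright, with its top at scene (385.4,182.6). The finger tips are at (361.5,165) and (394,159.5). Next I'll calibrate the scene camera against the known TCP.

Run:
```python
from h import *
print(proj("scene",[.4985,.245,.121]),at("scene",(377.8,161.8),.121),at("scene",(385.4,182.6),.07))
for y in(.245+.047,.245-.047): print(proj("scene",[.4985,y,.121]))
```

```text
[376.37585557 161.09701902] [0.50220787 0.2470765  0.121     ] [0.52249901 0.26282141 0.07      ]
[394.34404159 157.73667187]
[358.04467859 164.52525147]
```

Emit:
jog_arm(
  motion=[
    [0.021, -0.018, 0, 0, 0, 0, 1],
    [0, 0, 0.03, 0, 0, 0, 1],
    [0, 0, 0.03, 0, 0, 0, 1],
    [0, 0, 0.022, 0, 0, 0, 0.3],
    [0, 0, 0, 0, 0, 0, -0.2],
  ],
)

```text
time_s: 4.2
ee_pos: [0.517, 0.2619, 0.0342]
eef_rot: [3.139, 0.007, -0.0]
force: [0.6, -0.1, 0.5]
grip_width: 0.0813
grip_force: 0.0
```

Emit:
jog_arm(
  motion=[
    [0, 0, 0, 0, 0, 0, -0.7],
    [0, 0, 0, 0, 0, 0, -0.7],
    [0, 0, 0, 0, 0, 0, -0.7],
    [0, 0, 0, 0, 0, 0, -0.7],
    [0, 0, 0, 0, 0, 0, -0.7],
  ],
)

```text
time_s: 4.7
ee_pos: [0.5195, 0.263, 0.039]
eef_rot: [-3.141, -0.001, -0.0]
force: [0.5, 0.7, -1.4]
grip_width: 0.0413
grip_force: 0.0
```

Emit:
jog_arm(
  motion=[
    [0, 0, 0, 0, 0, 0, -1],
    [0, 0, 0, 0, 0, 0, -1],
    [0, 0, 0, 0, 0, 0, -1],
    [0, 0, 0, 0, 0, 0, -1],
  ],
)

```text
time_s: 5.1
ee_pos: [0.5193, 0.263, 0.0386]
eef_rot: [-3.141, -0.0, -0.0]
force: [-0.9, 0.4, 3.5]
grip_width: 0.0279
grip_force: 4.0
```

Emit:
jog_arm(
  motion=[
    [0, 0, 0, 0, 0, 0, 0.3],
    [0, 0, 0, 0, 0, 0, 0.3],
    [0, 0, 0, 0, 0, -0.14, 0.3],
    [0, 0, 0, 0, 0, -0.14, 0.3],
    [0, 0, 0, 0, 0, -0.14, 0.3],
  ],
)

```text
time_s: 5.6
ee_pos: [0.5192, 0.2629, 0.0383]
eef_rot: [3.142, 0.0, 0.426]
force: [0.2, -0.5, -0.4]
grip_width: 0.0607
grip_force: 0.0
```

Emit:
jog_arm(
  motion=[
    [0, 0, 0, 0, 0, -0.14, 0.3],
    [0, 0, 0, 0, 0, -0.14, 0.3],
    [0, 0, 0, 0, 0, -0.14, 0.3],
    [0, 0, 0, 0, 0, -0.14, 0.3],
    [0, 0, 0, 0, 0, -0.14, 0.3],
  ],
)

```text
time_s: 6.1
ee_pos: [0.5192, 0.2629, 0.0383]
eef_rot: [-3.141, 0.0, 1.126]
force: [-0.6, 0.4, -0.3]
grip_width: 0.0609
grip_force: 0.0
```

Emit:
jog_arm(
  motion=[
    [0, 0, 0, 0, 0, -0.14, 0.2],
    [0, 0, 0, 0, 0, -0.14, 0],
    [0, 0, 0, 0, 0, -0.14, 0],
    [0, 0, 0, 0, 0, -0.03, -1],
    [0, 0, 0, 0, 0, 0, -1],
  ],
)

```text
time_s: 6.6
ee_pos: [0.5193, 0.2629, 0.0384]
eef_rot: [-3.141, 0.0, 1.567]
force: [-0.1, -0.2, -0.3]
grip_width: 0.034
grip_force: 0.0
```

Emit:
jog_arm(
  motion=[
    [0, 0, 0, 0, 0, 0, -1],
    [0, 0, 0, 0, 0, 0, -1],
    [0, 0, 0, 0, 0, 0, -1],
  ],
  squeeze=30,
)

```text
time_s: 6.9
ee_pos: [0.5193, 0.2629, 0.0384]
eef_rot: [-3.141, 0.0, 1.569]
force: [-0.0, -0.4, -0.8]
grip_width: 0.0276
grip_force: 29.9
```

Emit:
jog_arm(
  motion=[
    [0, 0, -0.03, 0, 0, 0, -1],
    [0, 0, -0.045, 0, 0, 0, -1],
    [0, 0, -0.045, 0, 0, 0, -1],
    [0, 0, -0.045, 0, 0, 0, -1],
    [-0.03, 0, 0, 0, 0, 0, -1],
  ],
)

```text
time_s: 7.4
ee_pos: [0.5208, 0.2353, 0.2097]
eef_rot: [3.133, -0.004, 1.572]
force: [1.2, -0.9, -2.4]
grip_width: 0.0278
grip_force: 29.9
```

Emit:
jog_arm(
  motion=[
    [-0.045, 0, 0, 0, 0, 0, -1],
    [-0.045, 0, 0, 0, 0, 0, -1],
    [-0.045, 0, 0, 0, 0, 0, -1],
    [-0.045, 0, 0, 0, 0, 0, -1],
    [-0.039, -0.002, 0, 0, 0, 0, -1],
  ],
)

```text
time_s: 7.9
ee_pos: [0.5166, 0.0119, 0.2034]
eef_rot: [-3.141, 0.0, 1.568]
force: [0.1, 0.4, -1.1]
grip_width: 0.0274
grip_force: 29.9
```

Emit:
jog_arm(
  motion=[
    [0, 0, 0, 0, 0, 0, -1],
    [0, 0, 0, 0, 0, 0, -1],
  ],
)

```text
time_s: 8.1
ee_pos: [0.5169, 0.0136, 0.2034]
eef_rot: [-3.141, -0.0, 1.568]
force: [0.4, -0.2, -1.8]
grip_width: 0.0276
grip_force: 29.9
```

Run:
```python
from h import *
s=snap("scene","pics/s2.png");t=snap("top","pics/t2.png")
o=np.hstack([cv2.resize(s[110:210,245:325],None,fx=5,fy=5,interpolation=2),cv2.resize(t[190:290,307:387],None,fx=5,fy=5,interpolation=2)])
cv2.imwrite("pics/c2.png",cv2.convertScaleAbs(o,alpha=1.6));o=ctrl.get_obs();print(o["ee_pos"],o["eef_rot"],o["force"],o["time_s"])
p=o["ee_pos"]
print(proj("scene",p-[0,0,.0384]),proj("scene",p+[0,0,.0316]),[proj("scene",[p[0],p[1],z]).round(2) for z in(.145,.09,.014)])
```

```text
[0.51702345 0.01479852 0.20338276] [-3.14141957e+00 -2.15640876e-04  1.57018301e+00] [ 0.8918838  -0.4017413  -1.97682644] 8.2
[284.52082422 167.30086702] [283.52212576 140.15853272] [array([284.79, 174.67]), array([285.51, 194.14]), array([286.43, 219.25])]
```

View pics/c2.png

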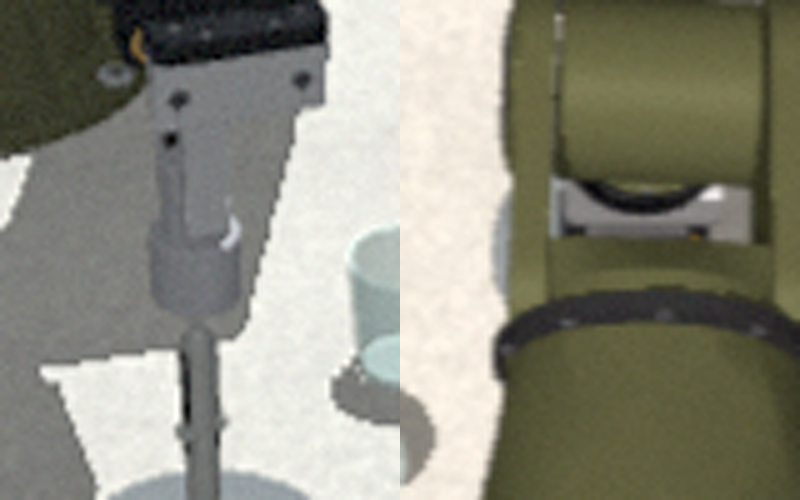

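The sleeve hangs about over the rod: in the scene view the sleeve centre is at column 283.6 and the rod at about 284.4. I'll descend by feel.

Emit:
jog_arm(
  motion=[
    [0, 0, 0.017, 0, 0, 0, -1],
    [0, 0, 0, 0, 0, 0, -1],
    [0, 0, 0.002, 0, 0, 0, -1],
    [0, 0, 0.002, 0, 0, 0, -1],
    [0, 0, 0, 0, 0, 0, -1],
  ],
)

```text
time_s: 8.7
ee_pos: [0.5171, 0.0142, 0.1826]
eef_rot: [3.141, -0.0, 1.57]
force: [-0.6, -0.8, -2.2]
grip_width: 0.0275
grip_force: 29.9
```

Emit:
jog_arm(
  motion=[
    [0, 0, 0.002, 0, 0, 0, -1],
    [0, 0, 0, 0, 0, 0, -1],
  ],
)

```text
time_s: 8.9
ee_pos: [0.517, 0.014, 0.1804]
eef_rot: [-3.142, -0.0, 1.57]
force: [-0.1, -1.0, -1.3]
grip_width: 0.0273
grip_force: 29.9
```

Emit:
jog_arm(
  motion=[
    [0, 0, 0.001, 0, 0, 0, -1],
    [0, 0, 0, 0, 0, 0, -1],
  ],
)

```text
time_s: 9.1
ee_pos: [0.517, 0.0139, 0.1794]
eef_rot: [-3.141, -0.0, 1.57]
force: [-0.4, -0.6, -1.2]
grip_width: 0.0279
grip_force: 29.9
```

Emit:
jog_arm(
  motion=[
    [0, 0, 0.001, 0, 0, 0, -1],
    [0, 0, 0.001, 0, 0, 0, -1],
    [0, 0, 0, 0, 0, 0, -1],
  ],
)

```text
time_s: 9.4
ee_pos: [0.517, 0.0139, 0.1773]
eef_rot: [-3.141, 0.0, 1.57]
force: [-0.5, 0.8, -1.5]
grip_width: 0.0281
grip_force: 29.9
```

Emit:
jog_arm(
  motion=[
    [0, 0, 0.001, 0, 0, 0, -1],
    [0, 0, 0.001, 0, 0, 0, -1],
    [0, 0, 0, 0, 0, 0, -1],
  ],
)

```text
time_s: 9.7
ee_pos: [0.5168, 0.014, 0.1755]
eef_rot: [-3.141, 0.0, 1.57]
force: [-3.0, 0.7, 1.0]
grip_width: 0.0277
grip_force: 29.9
```

Emit:
jog_arm(
  motion=[
    [0, 0, 0.001, 0, 0, 0, -1],
    [0, 0, 0.001, 0, 0, 0, -1],
    [0, 0, 0, 0, 0, 0, -1],
  ],
)

```text
time_s: 10.0
ee_pos: [0.5166, 0.014, 0.1739]
eef_rot: [-3.141, 0.0, 1.57]
force: [-7.6, -0.3, 8.2]
grip_width: 0.0275
grip_force: 30.0
```

Emit:
jog_arm(
  motion=[
    [0, -0.002, -0.001, 0, 0, 0, -1],
    [0, 0, 0, 0, 0, 0, -1],
    [0, 0, 0.001, 0, 0, 0, -1],
    [0, 0, 0, 0, 0, 0, -1],
  ],
)

```text
time_s: 10.4
ee_pos: [0.5151, 0.0139, 0.1731]
eef_rot: [-3.141, -0.0, 1.57]
force: [0.2, -0.0, -0.8]
grip_width: 0.0275
grip_force: 30.0
```

Emit:
jog_arm(
  motion=[
    [0, 0, 0.001, 0, 0, 0, -1],
    [0, 0, 0.001, 0, 0, 0, -1],
    [0, 0, 0, 0, 0, 0, -1],
  ],
)

```text
time_s: 10.7
ee_pos: [0.5149, 0.0139, 0.1712]
eef_rot: [-3.141, 0.0, 1.57]
force: [-1.1, -0.0, -1.4]
grip_width: 0.0278
grip_force: 30.0
```

Emit:
jog_arm(
  motion=[
    [0, -0.0006, 0.001, 0, 0, 0, -1],
    [0, 0, 0.001, 0, 0, 0, -1],
    [0, 0, 0.001, 0, 0, 0, -1],
    [0, 0, 0, 0, 0, 0, -1],
  ],
)

```text
time_s: 11.1
ee_pos: [0.5144, 0.0139, 0.1683]
eef_rot: [-3.141, -0.0, 1.57]
force: [-0.7, 0.7, -2.2]
grip_width: 0.0273
grip_force: 30.0
```

Emit:
jog_arm(
  motion=[
    [0, 0, 0.002, 0, 0, 0, -1],
    [0, 0, 0.002, 0, 0, 0, -1],
    [0, 0, 0, 0, 0, 0, -1],
  ],
)

```text
time_s: 11.4
ee_pos: [0.5143, 0.0139, 0.1641]
eef_rot: [-3.141, -0.0, 1.57]
force: [0.2, 0.6, -2.1]
grip_width: 0.0275
grip_force: 30.0
```

Emit:
jog_arm(
  motion=[
    [0, 0, 0.002, 0, 0, 0, -1],
    [0, 0, 0.002, 0, 0, 0, -1],
    [0, 0, 0, 0, 0, 0, -1],
  ],
)

```text
time_s: 11.7
ee_pos: [0.5143, 0.014, 0.1601]
eef_rot: [-3.141, -0.0, 1.57]
force: [0.5, 0.2, -1.7]
grip_width: 0.0277
grip_force: 30.0
```

Emit:
jog_arm(
  motion=[
    [0, 0, 0.002, 0, 0, 0, -1],
    [0, 0, 0.002, 0, 0, 0, -1],
    [0, 0, 0.002, 0, 0, 0, -1],
    [0, 0, 0.002, 0, 0, 0, -1],
    [0, 0, 0, 0, 0, 0, -1],
  ],
)

```text
time_s: 12.2
ee_pos: [0.5143, 0.014, 0.1521]
eef_rot: [-3.141, -0.0, 1.57]
force: [0.3, 0.4, -1.7]
grip_width: 0.0277
grip_force: 30.0
```

Emit:
jog_arm(
  motion=[
    [0, 0, 0.002, 0, 0, 0, -1],
    [0, 0, 0.002, 0, 0, 0, -1],
    [0, 0, 0.001, 0, 0, 0, -1],
    [0, 0, 0.001, 0, 0, 0, -1],
    [0, 0, 0, 0, 0, 0, -1],
  ],
)

```text
time_s: 12.7
ee_pos: [0.5144, 0.0139, 0.1463]
eef_rot: [-3.141, 0.0, 1.57]
force: [-0.3, 0.3, -1.5]
grip_width: 0.0275
grip_force: 30.0
```

Emit:
jog_arm(
  motion=[
    [0, 0, 0.001, 0, 0, 0, -1],
    [0, 0, 0.001, 0, 0, 0, -1],
    [0, 0, 0.001, 0, 0, 0, -1],
    [0, 0, 0.001, 0, 0, 0, -1],
    [0, 0, 0, 0, 0, 0, -1],
  ],
)

```text
time_s: 13.2
ee_pos: [0.5144, 0.014, 0.1423]
eef_rot: [-3.141, -0.0, 1.57]
force: [0.6, -0.0, -1.9]
grip_width: 0.0273
grip_force: 30.0
```

Emit:
jog_arm(
  motion=[
    [0, 0, 0.001, 0, 0, 0, -1],
    [0, 0, 0.001, 0, 0, 0, -1],
    [0, 0, 0.001, 0, 0, 0, -1],
    [0, 0, 0, 0, 0, 0, -1],
  ],
)

```text
time_s: 13.6
ee_pos: [0.5144, 0.014, 0.1393]
eef_rot: [-3.141, -0.0, 1.57]
force: [-0.4, -0.1, -1.6]
grip_width: 0.0279
grip_force: 30.0
```

Emit:
jog_arm(
  motion=[
    [0, 0, 0.001, 0, 0, 0, -1],
    [0, 0, 0.001, 0, 0, 0, -1],
    [0, 0, 0, 0, 0, 0, -1],
  ],
)

```text
time_s: 13.9
ee_pos: [0.5144, 0.0139, 0.1373]
eef_rot: [-3.141, -0.0, 1.57]
force: [-0.6, -0.6, -1.8]
grip_width: 0.0274
grip_force: 30.0
```

Emit:
jog_arm(
  motion=[
    [0, 0, 0.001, 0, 0, 0, -1],
    [0, 0, 0.001, 0, 0, 0, -1],
    [0, 0, 0, 0, 0, 0, -1],
  ],
)

```text
time_s: 14.2
ee_pos: [0.5144, 0.014, 0.1353]
eef_rot: [-3.141, 0.0, 1.57]
force: [0.3, 0.1, -0.6]
grip_width: 0.0277
grip_force: 30.0
```

Emit:
jog_arm(
  motion=[
    [0, 0, 0.001, 0, 0, 0, -1],
    [0, 0, 0.001, 0, 0, 0, -1],
    [0, 0, 0, 0, 0, 0, -1],
  ],
)

```text
time_s: 14.5
ee_pos: [0.5144, 0.014, 0.1333]
eef_rot: [-3.141, -0.0, 1.57]
force: [-0.7, -0.2, -1.9]
grip_width: 0.0279
grip_force: 30.0
```

Emit:
jog_arm(
  motion=[
    [0, 0, 0.001, 0, 0, 0, -1],
    [0, 0, 0.001, 0, 0, 0, -1],
    [0, 0, 0, 0, 0, 0, -1],
  ],
)

```text
time_s: 14.8
ee_pos: [0.5144, 0.0139, 0.1313]
eef_rot: [-3.141, 0.0, 1.57]
force: [-0.5, -0.4, -1.5]
grip_width: 0.0275
grip_force: 30.0
```

Emit:
jog_arm(
  motion=[
    [0, 0, 0.001, 0, 0, 0, -1],
    [0, 0, 0.001, 0, 0, 0, -1],
    [0, 0, 0, 0, 0, 0, -1],
  ],
)

```text
time_s: 15.1
ee_pos: [0.5146, 0.014, 0.1298]
eef_rot: [3.141, -0.0, 1.57]
force: [-2.5, -0.2, 4.6]
grip_width: 0.0277
grip_force: 30.0
```

Emit:
jog_arm(
  motion=[
    [0, 0, 0.001, 0, 0, 0, -1],
    [0, 0, 0, 0, 0, 0, -1],
  ],
)

```text
time_s: 15.3
ee_pos: [0.5147, 0.0139, 0.1293]
eef_rot: [3.141, 0.0, 1.57]
force: [-3.5, 0.2, 8.5]
grip_width: 0.0273
grip_force: 30.0
```

Emit:
jog_arm(
  motion=[
    [0, 0, 0.001, 0, 0, 0, -1],
    [0, 0, 0, 0, 0, 0, -1],
  ],
)

```text
time_s: 15.5
ee_pos: [0.5147, 0.0139, 0.1286]
eef_rot: [3.14, 0.0, 1.57]
force: [-4.5, -0.9, 11.5]
grip_width: 0.0275
grip_force: 30.0
```

Emit:
jog_arm(
  motion=[
    [0, -0.0004, 0.0005, 0, 0, 0, -1],
    [0, 0, 0, 0, 0, 0, -1],
  ],
)

```text
time_s: 15.7
ee_pos: [0.5146, 0.0139, 0.1283]
eef_rot: [3.139, 0.0, 1.57]
force: [-3.3, -0.4, 12.6]
grip_width: 0.0275
grip_force: 30.0
```

Emit:
jog_arm(
  motion=[
    [0, 0, 0.0007, 0, 0, 0, -1],
    [0, 0, 0, 0, 0, 0, -1],
  ],
)

```text
time_s: 15.9
ee_pos: [0.5145, 0.0139, 0.1273]
eef_rot: [3.14, 0.0, 1.57]
force: [-3.0, -0.3, 8.4]
grip_width: 0.0275
grip_force: 30.0
```

Emit:
jog_arm(
  motion=[
    [0, 0, 0.001, 0, 0, 0, -1],
    [0, 0, 0.001, 0, 0, 0, -1],
    [0, 0, 0, 0, 0, 0, -1],
  ],
)

```text
time_s: 16.2
ee_pos: [0.5143, 0.0139, 0.1247]
eef_rot: [3.141, 0.0, 1.57]
force: [-0.6, -0.3, 3.4]
grip_width: 0.0275
grip_force: 30.0
```

Emit:
jog_arm(
  motion=[
    [0, 0, 0.001, 0, 0, 0, -1],
    [0, 0, 0.001, 0, 0, 0, -1],
    [0, 0, 0.001, 0, 0, 0, -1],
    [0, 0, 0, 0, 0, 0, -1],
  ],
)

```text
time_s: 16.6
ee_pos: [0.5139, 0.014, 0.1208]
eef_rot: [-3.141, -0.0, 1.57]
force: [-0.1, -0.7, -0.9]
grip_width: 0.0279
grip_force: 30.0
```

Emit:
jog_arm(
  motion=[
    [0, 0, 0.001, 0, 0, 0, -1],
    [0, 0, 0.001, 0, 0, 0, -1],
    [0, 0, 0.001, 0, 0, 0, -1],
    [0, 0, 0, 0, 0, 0, -1],
  ],
)

```text
time_s: 17.0
ee_pos: [0.5139, 0.014, 0.1179]
eef_rot: [-3.141, -0.0, 1.57]
force: [-1.0, -0.3, -2.3]
grip_width: 0.0278
grip_force: 30.0
```

Emit:
jog_arm(
  motion=[
    [0, 0, 0.001, 0, 0, 0, -1],
    [0, 0, 0.001, 0, 0, 0, -1],
    [0, 0, 0, 0, 0, 0, -1],
  ],
)

```text
time_s: 17.3
ee_pos: [0.514, 0.014, 0.116]
eef_rot: [-3.141, -0.0, 1.57]
force: [-0.6, -0.7, -2.5]
grip_width: 0.0276
grip_force: 30.0
```

Emit:
jog_arm(
  motion=[
    [0, 0, 0.001, 0, 0, 0, -1],
    [0, 0, 0, 0, 0, 0, -1],
  ],
)

```text
time_s: 17.5
ee_pos: [0.514, 0.014, 0.115]
eef_rot: [-3.141, -0.0, 1.57]
force: [-0.7, -0.5, -1.4]
grip_width: 0.0272
grip_force: 30.0
```

Emit:
jog_arm(
  motion=[
    [0, 0, 0.001, 0, 0, 0, -1],
    [0, 0, 0, 0, 0, 0, -1],
  ],
)

```text
time_s: 17.7
ee_pos: [0.5139, 0.014, 0.1139]
eef_rot: [-3.141, -0.0, 1.57]
force: [1.0, 0.1, -4.3]
grip_width: 0.0272
grip_force: 30.0
```

Emit:
jog_arm(
  motion=[
    [0, 0, 0.001, 0, 0, 0, -1],
    [0, 0, 0, 0, 0, 0, -1],
  ],
)

```text
time_s: 17.9
ee_pos: [0.5139, 0.014, 0.1129]
eef_rot: [-3.141, -0.0, 1.57]
force: [1.6, -0.3, -7.0]
grip_width: 0.0274
grip_force: 30.0
```

Emit:
jog_arm(
  motion=[
    [0, 0, 0.001, 0, 0, 0, -1],
    [0, 0, 0, 0, 0, 0, -1],
  ],
)

```text
time_s: 18.1
ee_pos: [0.5139, 0.014, 0.1119]
eef_rot: [-3.141, -0.0, 1.57]
force: [1.5, 1.1, -6.4]
grip_width: 0.0276
grip_force: 30.0
```

Emit:
jog_arm(
  motion=[
    [0, 0, 0.001, 0, 0, 0, -1],
    [0, 0, 0, 0, 0, 0, -1],
  ],
)

```text
time_s: 18.3
ee_pos: [0.5139, 0.014, 0.111]
eef_rot: [-3.141, -0.0, 1.57]
force: [0.3, 0.1, -7.2]
grip_width: 0.0278
grip_force: 30.0
```

Emit:
jog_arm(
  motion=[
    [0, 0, 0.0007, 0, 0, 0, -1],
    [0, 0, 0, 0, 0, 0, -1],
  ],
)

```text
time_s: 18.5
ee_pos: [0.514, 0.0139, 0.1106]
eef_rot: [-3.141, 0.0, 1.57]
force: [-0.7, -0.6, -3.3]
grip_width: 0.0275
grip_force: 30.0
```

Emit:
jog_arm(
  motion=[
    [0, 0, 0.0005, 0, 0, 0, -1],
    [0, 0, 0, 0, 0, 0, -1],
  ],
)

```text
time_s: 18.7
ee_pos: [0.5141, 0.0139, 0.1102]
eef_rot: [3.141, 0.0, 1.57]
force: [-0.8, -0.2, -1.1]
grip_width: 0.0277
grip_force: 30.0
```

Emit:
jog_arm(
  motion=[
    [0, 0, 0, 0, 0, 0, 0],
    [0, 0, 0, 0, 0, 0, 1],
    [0, 0, 0, 0, 0, 0, 1],
    [0, 0, 0, 0, 0, 0, 1],
    [0, 0, -0.01, 0, 0, 0, 1],
  ],
)

```text
time_s: 19.2
ee_pos: [0.5135, 0.014, 0.1195]
eef_rot: [-3.14, -0.0, 1.57]
force: [0.8, -0.6, 0.4]
grip_width: 0.0644
grip_force: 0.0
```

Emit:
jog_arm(
  motion=[
    [0, 0, -0.03, 0, 0, 0, 1],
    [0, 0, -0.04, 0, 0, 0, 1],
    [0, 0, -0.02, 0, 0, 0, 1],
    [-0.02, 0.005, 0, 0, 0, 0, 1],
    [-0.042, 0.005, 0, 0, 0, 0, 1],
  ],
)

```text
time_s: 19.7
ee_pos: [0.5245, -0.0472, 0.2118]
eef_rot: [3.139, 0.0, 1.573]
force: [0.7, -1.2, 0.1]
grip_width: 0.094
grip_force: 0.0
```

Run:
```python
from h import *
s=snap("scene","pics/s3.png")
cv2.imwrite("pics/c3.png",cv2.convertScaleAbs(cv2.resize(s[150:250,230:340],None,fx=5,fy=5,interpolation=2),alpha=1.6))
```

```text
(no output)
```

View pics/c3.png

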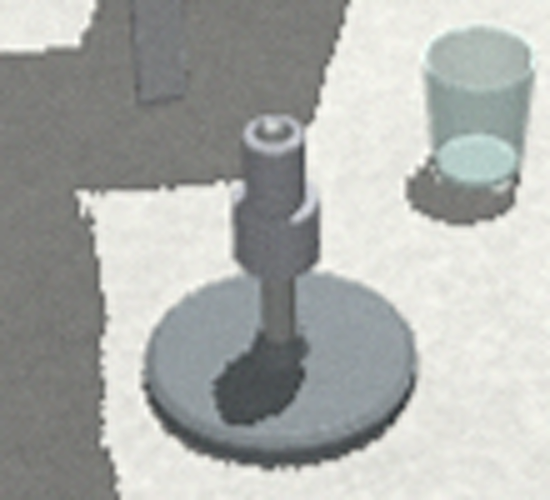

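The sleeve hangs upright on the catch at (275,190 in the crop), with the rod end about flush with the neck top. Next is the head.

Emit:
jog_arm(
  motion=[
    [-0.039, 0.005, 0, 0, 0, 0, 1],
    [-0.039, 0.005, 0, 0, 0, 0, 1],
    [-0.039, 0.005, 0, 0, 0, 0, 1],
    [-0.039, 0.005, 0, 0, 0, 0, 1],
    [-0.039, 0.004, 0, 0, 0, 0, 1],
  ],
)

```text
time_s: 20.25
ee_pos: [0.5478, -0.2448, 0.2109]
eef_rot: [3.141, 0.0, 1.57]
force: [0.3, -0.1, 0.8]
grip_width: 0.0937
grip_force: 0.0
```

Emit:
jog_arm(
  motion=[
    [-0.037, 0.004, 0, 0, 0, 0, 1],
    [0, 0, 0, 0, 0, 0, 1],
    [0, 0, 0, 0, 0, 0, 1],
  ],
)

```text
time_s: 20.55
ee_pos: [0.5516, -0.2804, 0.2103]
eef_rot: [-3.142, -0.0, 1.569]
force: [-0.6, 1.6, 0.4]
grip_width: 0.0939
grip_force: 0.0
```

Emit:
jog_arm(
  motion=[
    [0, 0, 0.04, 0, 0, 0, 1],
    [0, 0, 0.04, 0, 0, 0, 1],
    [0, 0, 0.04, 0, 0, 0, 0.6],
    [0, 0, 0.022, 0, 0, 0, 0.2],
    [0, 0, 0.005, 0, 0, 0, 0],
  ],
  squeeze=4,
)

```text
time_s: 21.05
ee_pos: [0.5509, -0.2783, 0.0609]
eef_rot: [-3.138, -0.002, 1.571]
force: [0.5, 0.5, 0.5]
grip_width: 0.0733
grip_force: 0.0
```

Emit:
jog_arm(
  motion=[
    [0, 0, 0, 0, 0, 0, -1],
    [0, 0, 0, 0, 0, 0, -1],
    [0, 0, 0, 0, 0, 0, -1],
    [0, 0, 0, 0, 0, 0, -1],
    [0, 0, 0, 0, 0, 0, -1],
  ],
)

```text
time_s: 21.55
ee_pos: [0.5519, -0.2802, 0.0637]
eef_rot: [3.141, 0.0, 1.57]
force: [0.3, -0.2, 0.1]
grip_width: 0.0333
grip_force: 0.0
```

Emit:
jog_arm(
  motion=[
    [0, 0, 0, 0, 0, 0, -1],
    [0, 0, 0, 0, 0, 0, -1],
  ],
)

```text
time_s: 21.75
ee_pos: [0.5519, -0.2802, 0.0633]
eef_rot: [3.141, 0.0, 1.57]
force: [1.3, -0.1, 1.7]
grip_width: 0.0237
grip_force: 4.0
```

Emit:
jog_arm(
  motion=[
    [0, 0, 0, 0, 0, 0, 0.1],
    [0, 0, 0, 0, 0, 0, 0.1],
    [0, 0, 0, 0, 0, 0.14, 0.1],
    [0, 0, 0, 0, 0, 0.14, 0.1],
    [0, 0, 0, 0, 0, 0.14, 0.1],
  ],
)

```text
time_s: 22.25
ee_pos: [0.5517, -0.2801, 0.0629]
eef_rot: [-3.141, -0.0, 1.144]
force: [-0.6, 0.6, -0.2]
grip_width: 0.0518
grip_force: 0.0
```

Emit:
jog_arm(
  motion=[
    [0, 0, 0, 0, 0, 0.14, 0.1],
    [0, 0, 0, 0, 0, 0.14, 0.1],
    [0, 0, 0, 0, 0, 0.14, 0.1],
    [0, 0, 0, 0, 0, 0.14, 0.1],
    [0, 0, 0, 0, 0, 0.14, 0.1],
  ],
)

```text
time_s: 22.75
ee_pos: [0.5517, -0.2801, 0.0629]
eef_rot: [-3.141, 0.0, 0.444]
force: [-0.5, 0.3, 0.2]
grip_width: 0.0518
grip_force: 0.0
```

Emit:
jog_arm(
  motion=[
    [0, 0, 0, 0, 0, 0.14, 0.1],
    [0, 0, 0, 0, 0, 0.14, 0],
    [0, 0, 0, 0, 0, 0.14, -0.2],
    [0, 0, 0, 0, 0, 0.03, -1],
    [0, 0, 0, 0, 0, 0, -1],
  ],
)

```text
time_s: 23.25
ee_pos: [0.5517, -0.2802, 0.063]
eef_rot: [3.141, 0.0, -0.001]
force: [-0.9, -0.8, -0.0]
grip_width: 0.0266
grip_force: 0.7
```

Emit:
jog_arm(
  motion=[
    [0, 0, 0, 0, 0, 0, -1],
    [0, 0, 0, 0, 0, 0, -1],
    [0, 0, 0, 0, 0, 0, -1],
  ],
)

```text
time_s: 23.55
ee_pos: [0.5517, -0.2801, 0.063]
eef_rot: [3.142, 0.0, 0.0]
force: [-1.3, -1.1, 0.4]
grip_width: 0.0235
grip_force: 4.0
```

Emit:
jog_arm(
  motion=[
    [0, 0, 0, 0, 0, 0, -1],
    [0, 0, 0, 0, 0, 0, -1],
  ],
  squeeze=20,
)

```text
time_s: 23.75
ee_pos: [0.5517, -0.2801, 0.063]
eef_rot: [-3.142, 0.0, -0.0]
force: [-0.3, -1.2, 0.9]
grip_width: 0.023
grip_force: 20.0
```

Emit:
jog_arm(
  motion=[
    [0, 0, -0.02, 0, 0, 0, -1],
    [0, 0, -0.035, 0, 0, 0, -1],
    [0, 0, -0.04, 0, 0, 0, -1],
    [0, 0, -0.04, 0, 0, 0, -1],
    [0, 0, -0.03, 0, 0, 0, -1],
  ],
)

```text
time_s: 24.25
ee_pos: [0.5518, -0.28, 0.2306]
eef_rot: [3.141, -0.001, 0.0]
force: [-0.7, -0.3, -2.1]
grip_width: 0.0231
grip_force: 20.0
```

Emit:
jog_arm(
  motion=[
    [0, -0.015, 0, 0, 0, 0, -1],
    [-0.005, -0.03, 0, 0, 0, 0, -1],
    [-0.006, -0.04, 0, 0, 0, 0, -1],
    [-0.006, -0.04, 0, 0, 0, 0, -1],
    [-0.006, -0.04, 0, 0, 0, 0, -1],
  ],
)

```text
time_s: 24.75
ee_pos: [0.5276, -0.1128, 0.2264]
eef_rot: [-3.141, 0.002, -0.0]
force: [0.5, 0.1, -2.5]
grip_width: 0.0232
grip_force: 20.0
```

Emit:
jog_arm(
  motion=[
    [-0.006, -0.04, 0, 0, 0, 0, -1],
    [-0.005, -0.04, 0, 0, 0, 0, -1],
    [-0.0035, -0.03, 0, 0, 0, 0, -1],
    [0, -0.019, 0, 0, 0, 0, -1],
    [0, 0, 0, 0, 0, 0, -1],
  ],
)

```text
time_s: 25.25
ee_pos: [0.5134, 0.0164, 0.2267]
eef_rot: [-3.141, 0.002, 0.003]
force: [0.6, -0.8, -2.6]
grip_width: 0.0229
grip_force: 20.0
```

Emit:
jog_arm(
  motion=[
    [0, 0, 0, 0, 0, 0, -1],
    [0, 0, 0, 0, 0, 0, -1],
    [0, 0, 0, 0, 0, 0, -1],
  ],
)

```text
time_s: 25.55
ee_pos: [0.5142, 0.0132, 0.2277]
eef_rot: [3.142, 0.001, -0.001]
force: [0.4, -1.0, -2.5]
grip_width: 0.0231
grip_force: 20.0
```

Run:
```python
from h import *
s=snap("scene","pics/s4.png");o=ctrl.get_obs();print(o["ee_pos"],o["eef_rot"],o["force"])
cv2.imwrite("pics/c4.png",cv2.convertScaleAbs(cv2.resize(s[100:240,215:355],None,fx=4,fy=4,interpolation=2),alpha=1.6))
```

```text
[0.51426    0.01323926 0.22777667] [ 3.14157438e+00  3.96843846e-04 -1.25722140e-03] [-0.3176025  -0.73094871 -2.74747769]
```

View pics/c4.png

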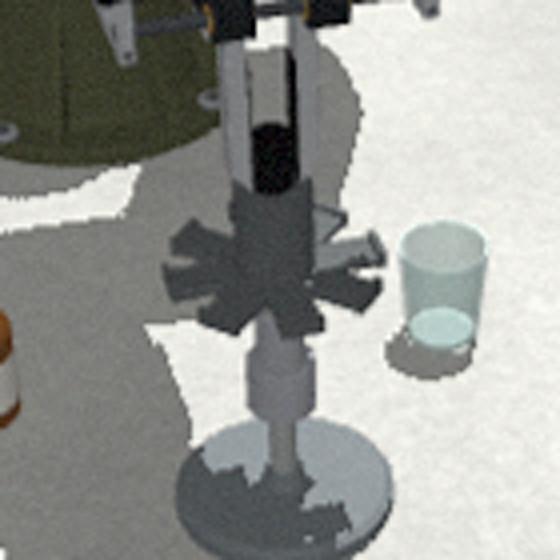

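The head hangs upright over the sleeve, hub at about (272,240 in the crop) and sleeve at about (281,365), which fits the viewing angle.

Emit:
jog_arm(
  motion=[
    [0, -0.0008, 0.014, 0, 0, 0, -1],
    [0, 0, 0, 0, 0, 0, -1],
    [0, 0, 0.003, 0, 0, 0, -1],
    [0, 0, 0.003, 0, 0, 0, -1],
    [0, 0, 0, 0, 0, 0, -1],
  ],
)

```text
time_s: 26.1
ee_pos: [0.5143, 0.0146, 0.2079]
eef_rot: [-3.142, 0.0, -0.0]
force: [-0.1, -0.2, -2.7]
grip_width: 0.0233
grip_force: 20.0
```

Emit:
jog_arm(
  motion=[
    [0, 0, 0.002, 0, 0, 0, -1],
    [0, 0, 0.002, 0, 0, 0, -1],
    [0, 0, 0.002, 0, 0, 0, -1],
    [0, 0, 0, 0, 0, 0, -1],
  ],
)

```text
time_s: 26.5
ee_pos: [0.5142, 0.0147, 0.2018]
eef_rot: [-3.142, 0.0, -0.0]
force: [-0.6, -0.3, -2.9]
grip_width: 0.0232
grip_force: 20.0
```

Emit:
jog_arm(
  motion=[
    [0, 0, 0.003, 0, 0, 0, -1],
    [0, 0, 0.003, 0, 0, 0, -1],
    [0, 0, 0.003, 0, 0, 0, -1],
    [0, 0, 0, 0, 0, 0, -1],
  ],
)

```text
time_s: 26.9
ee_pos: [0.5141, 0.0147, 0.1925]
eef_rot: [-3.142, 0.001, -0.0]
force: [-0.3, 0.6, -2.3]
grip_width: 0.023
grip_force: 20.0
```

Emit:
jog_arm(
  motion=[
    [0, 0, 0.003, 0, 0, 0, -1],
    [0, 0, 0.003, 0, 0, 0, -1],
    [0, 0, 0.003, 0, 0, 0, -1],
    [0, 0, 0.003, 0, 0, 0, -1],
    [0, 0, 0, 0, 0, 0, -1],
  ],
)

```text
time_s: 27.4
ee_pos: [0.5141, 0.0147, 0.1805]
eef_rot: [-3.142, 0.001, -0.0]
force: [-0.5, 0.3, -1.9]
grip_width: 0.0235
grip_force: 20.0
```

Emit:
jog_arm(
  motion=[
    [0, 0.0006, 0.003, 0, 0, 0, -1],
    [0, 0, 0.003, 0, 0, 0, -1],
    [0, 0, 0.002, 0, 0, 0, -1],
    [0, 0, 0, 0, 0, 0, -1],
  ],
)

```text
time_s: 27.8
ee_pos: [0.5142, 0.0141, 0.1727]
eef_rot: [-3.142, 0.001, -0.0]
force: [1.5, -0.4, -2.9]
grip_width: 0.0231
grip_force: 20.0
```

Emit:
jog_arm(
  motion=[
    [0, 0, 0.001, 0, 0, 0, -1],
    [0, 0, 0, 0, 0, 0, -1],
  ],
)

```text
time_s: 28.0
ee_pos: [0.5143, 0.0141, 0.172]
eef_rot: [-3.142, 0.0, -0.0]
force: [-0.3, 0.7, -2.4]
grip_width: 0.0233
grip_force: 20.0
```

Emit:
jog_arm(
  motion=[
    [0, 0, 0.001, 0, 0, 0, -1],
    [0, 0, 0, 0, 0, 0, -1],
  ],
)

```text
time_s: 28.2
ee_pos: [0.5143, 0.0141, 0.171]
eef_rot: [-3.142, 0.0, -0.0]
force: [-0.4, 0.9, -2.1]
grip_width: 0.0234
grip_force: 20.0
```

Emit:
jog_arm(
  motion=[
    [0, 0, 0.0005, 0, 0, 0, -1],
    [0, 0, 0, 0, 0, 0, -1],
  ],
)

```text
time_s: 28.4
ee_pos: [0.5143, 0.0141, 0.1705]
eef_rot: [-3.142, 0.0, -0.0]
force: [0.0, -0.2, -3.2]
grip_width: 0.0231
grip_force: 20.0
```

Emit:
jog_arm(
  motion=[
    [0, 0, 0.0005, 0, 0, 0, -1],
    [0, 0, 0, 0, 0, 0, -1],
    [0, 0, 0, 0, 0, 0, -1],
  ],
)

```text
time_s: 28.7
ee_pos: [0.5143, 0.0141, 0.1701]
eef_rot: [-3.142, -0.0, -0.0]
force: [0.2, 0.7, -2.4]
grip_width: 0.023
grip_force: 20.0
```

Emit:
jog_arm(
  motion=[
    [0, 0, 0.0005, 0, 0, 0, -1],
    [0, 0, 0, 0, 0, 0, -1],
    [0, 0, 0, 0, 0, 0, -1],
  ],
)

```text
time_s: 29.0
ee_pos: [0.5143, 0.0141, 0.1695]
eef_rot: [3.142, 0.0, -0.0]
force: [0.8, -0.4, -2.9]
grip_width: 0.0236
grip_force: 20.0
```

Emit:
jog_arm(
  motion=[
    [0, 0, 0.0005, 0, 0, 0, -1],
    [0, 0, 0, 0, 0, 0, -1],
    [0, 0, 0, 0, 0, 0, -1],
  ],
)

```text
time_s: 29.3
ee_pos: [0.5143, 0.0141, 0.169]
eef_rot: [-3.142, 0.0, -0.0]
force: [0.6, -0.4, -2.3]
grip_width: 0.0236
grip_force: 20.0
```

Emit:
jog_arm(
  motion=[
    [0, 0, 0.0005, 0, 0, 0, -1],
    [0, 0, 0, 0, 0, 0, -1],
    [0, 0, 0, 0, 0, 0, -1],
  ],
)

```text
time_s: 29.6
ee_pos: [0.5143, 0.0141, 0.1685]
eef_rot: [3.142, 0.0, -0.0]
force: [-0.2, -0.4, -2.1]
grip_width: 0.0235
grip_force: 20.0
```

Emit:
jog_arm(
  motion=[
    [0, 0, 0.0005, 0, 0, 0, -1],
    [0, 0, 0, 0, 0, 0, -1],
    [0, 0, 0, 0, 0, 0, -1],
  ],
)

```text
time_s: 29.9
ee_pos: [0.5144, 0.0141, 0.1682]
eef_rot: [3.142, -0.0, -0.0]
force: [-0.2, 0.0, 0.2]
grip_width: 0.0233
grip_force: 20.0
```

Emit:
jog_arm(
  motion=[
    [0, 0, 0.0004, 0, 0, 0, -1],
    [0, 0, 0, 0, 0, 0, -1],
    [0, 0, 0, 0, 0, 0, -1],
  ],
)

```text
time_s: 30.2
ee_pos: [0.5143, 0.0141, 0.1677]
eef_rot: [3.142, -0.0, -0.0]
force: [0.4, -0.0, 1.8]
grip_width: 0.023
grip_force: 20.0
```

Contact at the expected height. I'll release and back off.

Emit:
jog_arm(
  motion=[
    [0, 0, -0.0003, 0, 0, 0, -0.4],
    [0, 0, 0, 0, 0, 0, 0.2],
    [0, 0, 0, 0, 0, 0, 0.6],
    [0, 0, 0, 0, 0, 0, 0.6],
    [0, 0, 0, 0, 0, 0, 0.6],
  ],
)

```text
time_s: 30.7
ee_pos: [0.5143, 0.0141, 0.1679]
eef_rot: [-3.142, 0.0, -0.0]
force: [-0.5, 0.0, -0.1]
grip_width: 0.0569
grip_force: 0.0
```

Emit:
jog_arm(
  motion=[
    [0, 0, -0.02, 0, 0, 0, 0.6],
    [0, 0, -0.04, 0, 0, 0, 0.6],
    [0, 0, -0.04, 0, 0, 0, 0.6],
    [0, 0, 0, 0, 0, 0, 0.6],
    [0, 0, 0, 0, 0, 0, 0.6],
  ],
)

```text
time_s: 31.2
ee_pos: [0.5144, 0.0141, 0.2682]
eef_rot: [3.142, -0.001, -0.0]
force: [0.9, 0.5, -0.8]
grip_width: 0.075
grip_force: 0.0
```

Run:
```python
from h import *
s=snap("scene","pics/s5.png");o=ctrl.get_obs();print(o["ee_pos"],o["time_s"])
cv2.imwrite("pics/c5.png",cv2.convertScaleAbs(cv2.resize(s[100:240,215:355],None,fx=4,fy=4,interpolation=2),alpha=1.6))
```

```text
[0.51405158 0.01414289 0.26717484] 31.25
```

View pics/c5.png

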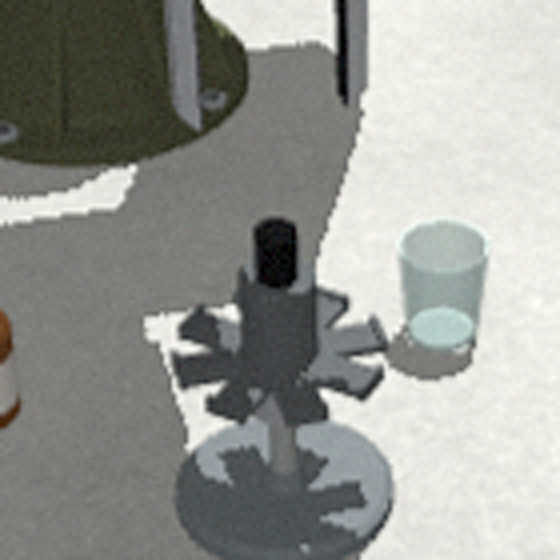

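The head sits level on the sleeve (hub at about (278,330 in the crop)), and the gripper is clear.

```bash
python3 -c "
from station import ctrl
print(ctrl.hand_in())"
```

```text
the job is handed in; nothing more can be done
None
```

I handed the job in at 31 s: the sleeve is seated on its catch and the head rests squarely on it, both let go. The hand-in call returned no verdict, so success rests on the force readings and the last picture.

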